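Close a scooter fuel tank for its leak test

TASK

Close off the fuel tank for a leak test. First press the rubber vent plug on top of the tank fully home; then put the brass cap into the filler neck with its two lugs in the slots, push it all the way down against the spring and twist it a quarter turn clockwise (seen from above) to its stop. Nothing latches it, so finish with the gripper still holding the cap pressed fully down and turned, and leave the wrench, oil bottle and tin cup where they are.

Things in the scene. Friction and masses are not known exactly. Their poses are not given: they have to be found in the camera images.
- tank: grey steel scooter fuel tank, fixed, 165 mm along its x, 235 mm along its y (18 mm more over the seam), flat top 85 mm above the bench; origin at the centre of its underside. The steel filler neck stands on its top towards +y, the vent plug towards -y.
- neck (a point): centre of the filler neck's mouth, in the plane of its flat top, 30 mm above the tank top; z up, axes as the tank's. Neck 60 mm in diameter. The mouth is a round hole 28 mm in diameter with two opposite slots, 11 mm wide, reaching 22.5 mm from the axis along +x and -x. Its top plate is 7 mm thick; under it the chamber is wider, so that lugs can turn.
- seat_push (a joint): how far the sprung seat inside the neck is pushed down: 0 at rest (seat 12 mm below the mouth), 0.009 m at its stop (21 mm below); about 3 N at the start, 9 N at the stop. The cap's underside rests on it. From 0.005 m on, the lugs are below the top plate and can turn. Let go, the seat rises again.
- seat_turn (a joint): how far the seat is turned clockwise by the cap's lugs, which sit between dogs on it with 0.12 rad of play each way: 0 at rest with the dogs in line with the slots, 1.45 rad at its stop, reached when the cap has turned a quarter turn (1.57 rad). A return spring pulls back with 0.03 to 0.16 N m.
- cap_bar (a point): the loose brass cap, about 180 g, 56 mm high, standing upright on the bench: centre of its grip bar, 42 mm above its underside. Bar 50 mm along x, 12 mm thick along y, 28 mm high, on a disc 56 mm in diameter and 6 mm thick (underside 22 mm above the cap's underside). Half a turn gives the same shape.
- cap_foot (a point): centre of the cap's underside, axes as cap_bar. Below the disc is a stem 24 mm in diameter; at its bottom two lugs point along +x and -x, parallel with the bar, to 20 mm from the axis, each 7 mm wide and 10 mm high, level with the underside. Fully down in the neck, this point is 21 mm below the mouth and the disc about 1 mm above the neck's top.
- vent_top (a point): centre of the top face of the black rubber vent plug, a round head 30 mm in diameter and 12 mm thick on the tank top, 120 mm from the neck; z up. Fully home, its top is 24.5 mm above the tank top.
- vent_plug (a joint): how far the vent plug is pressed in: 0 to 0.003 m at the start, 0.010 m fully home. Stiff, about 6 N, and it stays where it is left.
- wrench: steel wrench lying on the bench, a bystander; origin at its underside
- oil_bottle: grey plastic bottle 60 mm in diameter, 170 mm high, a bystander; origin at the centre of its underside
- tin_cup: open metal cup 72 mm in diameter, 70 mm high, a bystander; origin at the centre of its underside
Things that resemble listed ones, but are neither listed nor needed, are in the scene too. What is meant by the part that bears cap_bar is not pink or purple, and is the smaller of those in its own colour.

How it is judged:
By the outcome, as a careful person would: the job done as asked, in the order asked, and still so for the second after the job is handed in, while the arm keeps its last pose, push and grip.
It also fails if it takes over 58 s, if anything falls off the work surface, if the arm or the gripper's body presses on something with over 40 N, if the wrist force passes 120 N, or if a joint passes its speed limit or range.

ROBOT

A 6-joint arm with a two-finger parallel gripper is mounted at the origin on the work surface. World frame = base frame: x ahead of the robot, y to its left, z up, the work surface at z = 0. Lengths are in m, angles in degrees, forces in N, time in s.
With the tool pointing down it reaches from about 0.275 to 0.85 m from the base axis. Payload 19 kg.
Tool frame: the origin (TCP) lies midway between the tips of the shut fingers; the grasp point (between the pads) lies 19 mm behind it; z points along the fingers, y is the line along which they close (so a half turn about z gives the same grasp; the last joint's range is limited). The gripper opens to 85 mm and grips with 20 to 120 N. Pads are 22 mm wide; open, the fingers measure 114 mm over their backs; the gripper's body (76 mm by 85 mm) begins 54 mm behind the grasp point. The pads swing forward as they close: fully open they stand 13 mm farther back than shut.
Start: joints at [-77.75, 8.623, 82.357, -0, 89.026, -7.678], TCP at [0.196, -0.541, 0.194] pointing down, gripper open.
Joint ranges: [-160.23, 160.23], [-39.13, 120.54], [6.94, 153.29], [-79.49, 259.48], [9.18, 160.14], [-161.06, 161.06]. Speed limits (degrees/s): [108.29, 108.29, 127.2, 172.46, 172.46, 172.46].

INTERFACE

Orientations are given as a 3x3 rotation matrix whose columns are the frame's x, y, z axes.
In Python, from cell import sensors, optics, ticket, finder gives the robot as it stands.
- The arm moves only by the shell command python3 -m inch 'ROWS' [OPENING] [FORCE]. ROWS is JSON, a list of rows, each an object of numbers: "dx", "dy", "dz": the shift along the tool's x, y, z in m; "rx", "ry", "rz": the turn, a rotation vector about the tool's x, y, z in degrees. In form: [{"dx": .., "dy": .., "dz": .., "rx": .., "ry": .., "rz": ..}, ...]. A call has 1 to 20 rows; each row is the pose to reach, as a shift and turn from the pose commanded when the call began, along the tool's axes at that moment; what a row does not reach only later rows make up. A row lasts 1/12 s, in which the tool goes at most 41.7 mm and 7.16 degrees, less where a joint would pass 70% of its speed; a pose out of reach is approached as far as the arm can. A call with a gripper value outside its range is refused whole. OPENING is the opening in per cent of the stroke, from 0 (shut) to 100 (fully open), set as the call begins (- or left out, the last holds). The fingers move at their own pace and stop on an object; FORCE is the grip in N (left out, the last holds). Time passes only in rows, so rows that repeat a pose let the fingers close. It gives the time, the measured TCP pose, the force, the opening and the grip force at its end, in the units of the state.
- sensors.state(): the state, without advancing time (a new reading comes with each control period).
- optics.capture(name): name is "scene" or "side" or "wrist"; returns a dict with "frame" (400x640x3 uint8, red, green, blue), "camera_matrix" (3x3 intrinsics, pixels), "camera_from_world" (4x4, takes a point from world to camera coordinates). Camera axes: x right, y down, z forward; pixel columns grow to the right and rows downward; lengths in m; the calibration is good to about 2 mm. A picture is of the moment at which its call begins. There is no depth.
- ticket.job_done(): hands the job in; it is judged then, once.
Trained networks look in a picture, given as the dict that the camera call returned (one of the last four; its "shot" number tells which), for a name from the list of things; names that differ only in an ending like _2 or _b are one class to them, and where a whole thing is asked for, a point or a joint stands for the part that bears it (a point fixed in the world has none). Each returns a list of dicts, best first, with "score" (0 to 1); they miss things now and then, are a little off and sometimes report something else, mostly with a low value. They report only what shows in the picture. A call takes as long as a camera call. They do not tell look-alikes from the thing itself.
- finder.boxes_of(picture, target): "position" ([x, y, z] in m, in world coordinates, good to about 4 mm: the middle of the surface that is visible of it).
- finder.cut_out(picture, target): "pixels" (400x640 bool, what is visible of it).
The state is a dict: "clock": time; "joint_pos": joint angles; "dq": joint speeds; "joint_efforts": joint torques, N m; "position": TCP position; "eef_rot": TCP orientation; "force": force on the tool from outside, world axes, zero at the start; "wrist_torque": the same for the moment, N m; "width": finger opening in m; "finger_force": force on a finger pad.
Only numpy, scipy, OpenCV 4.12 (cv2) and the standard library are available. Lean on these libraries where they do the work, as an engineer would, in place of code of your own. Each camera call takes 0.05 s, during which the arm holds its last target. There are 200 camera calls.

## Working session

There is one attempt and no reset: what is moved stays moved. The work goes in short steps, Python scripts to look and compute and a shell command to move; the robot and the scene stay as the last step left them, time stands still between calls to the robot, and variables do not carry over. Pictures are saved under pics/ and viewed, at most 10 in all, crops included, and the job is handed in when it is done.

```bash
ls; mkdir -p pics
cat > h.py <<'E'
import numpy as np, cv2
from cell import sensors, optics, ticket, finder
def cap(n):
    return optics.capture(n)
def save(p,name,crop=None,s=1):
    f=p["frame"][:,:,::-1]
    if crop: f=f[crop[1]:crop[3],crop[0]:crop[2]]
    cv2.imwrite("pics/"+name,cv2.resize(f,None,fx=s,fy=s,interpolation=cv2.INTER_CUBIC))
def proj(p,X):
    X=np.atleast_2d(X);c=(p["camera_from_world"]@np.c_[X,np.ones(len(X))].T)[:3]
    u=p["camera_matrix"]@c; return (u[:2]/u[2]).T
def ray(p,uv,z):
    T=np.linalg.inv(p["camera_from_world"]);d=T[:3,:3]@np.linalg.inv(p["camera_matrix"])@np.array([uv[0],uv[1],1.])
    o=T[:3,3];return o+d*(z-o[2])/d[2]
E
python3 - <<'E'
from h import *
a=cap("scene");b=cap("side")
im=np.vstack([a["frame"],b["frame"]])
cv2.imwrite("pics/a.png",cv2.resize(im[:,:,::-1],(480,600),interpolation=cv2.INTER_AREA)) if 0 else (save(a,"scene.png",s=1.25),save(b,"side.png",s=1.25))
for n,p in(("scene",a),("side",b)):
    for t in("tank","neck","cap_bar","cap_foot","vent_top","wrench","oil_bottle","tin_cup"):
        try: print(n,t,[(np.round(d["position"],3).tolist(),round(d["score"],2),proj(p,d["position"]).round()[0].tolist()) for d in finder.boxes_of(p,t)])
        except Exception as e: print(n,t,e)
print(sensors.state())
E
```

```text
pics
scene tank [([0.613, 0.094, 0.087], 0.9, [356.0, 230.0])]
scene neck [([0.616, 0.096, 0.08], 0.7, [356.0, 233.0])]
scene cap_bar [([0.562, -0.225, 0.032], 0.76, [247.0, 210.0]), ([0.441, -0.316, 0.042], 0.66, [236.0, 177.0]), ([0.504, -0.434, 0.047], 0.64, [191.0, 181.0]), ([0.546, -0.325, 0.026], 0.51, [218.0, 201.0])]
scene cap_foot [([0.504, -0.433, 0.048], 0.9, [191.0, 181.0]), ([0.564, -0.225, 0.031], 0.83, [247.0, 210.0]), ([0.547, -0.325, 0.034], 0.64, [218.0, 200.0]), ([0.442, -0.315, 0.043], 0.59, [236.0, 177.0])]
scene vent_top [([0.538, 0.031, 0.108], 0.48, [339.0, 200.0])]
scene wrench [([0.716, -0.299, 0.006], 0.62, [198.0, 249.0])]
scene oil_bottle [([0.793, -0.067, 0.095], 0.84, [266.0, 267.0])]
scene tin_cup [([0.368, 0.364, 0.048], 0.85, [471.0, 201.0])]
side tank [([0.553, 0.12, 0.083], 0.94, [293.0, 228.0])]
side neck [([0.551, 0.12, 0.083], 0.81, [293.0, 228.0]), ([0.766, -0.057, 0.082], 0.23, [269.0, 179.0])]
side cap_bar [([0.429, -0.31, 0.034], 0.87, [393.0, 184.0]), ([0.535, -0.321, 0.026], 0.61, [366.0, 177.0]), ([0.554, -0.225, 0.03], 0.61, [350.0, 187.
[... 612 characters left out ...]
      8.90267699e+01, -7.67760418e+00]), 'dq': array([ 0.11967099,  0.04042009, -0.12184305, -0.0541856 , -0.06366869,
       -0.01777383]), 'joint_efforts': array([ 4.09784785e-03, -7.12803483e+01, -5.71046197e+01,  3.03001052e-04,
        1.33623525e-03, -2.38448519e-05]), 'position': array([ 0.19594164, -0.54053963,  0.19374442]), 'eef_rot': array([[ 9.40127314e-01,  3.40823460e-01, -4.58772220e-05],
       [ 3.40823463e-01, -9.40127302e-01,  1.51588101e-04],
       [ 8.53435227e-06, -1.58148148e-04, -9.99999987e-01]]), 'force': array([ 0.38649661, -0.36000497, -0.74658884]), 'wrist_torque': array([-0.02833005, -0.02339721, -0.00380167]), 'finger_force': 0.0, 'width': 0.08557892081502275}
```

View pictures.

View pics/scene.png

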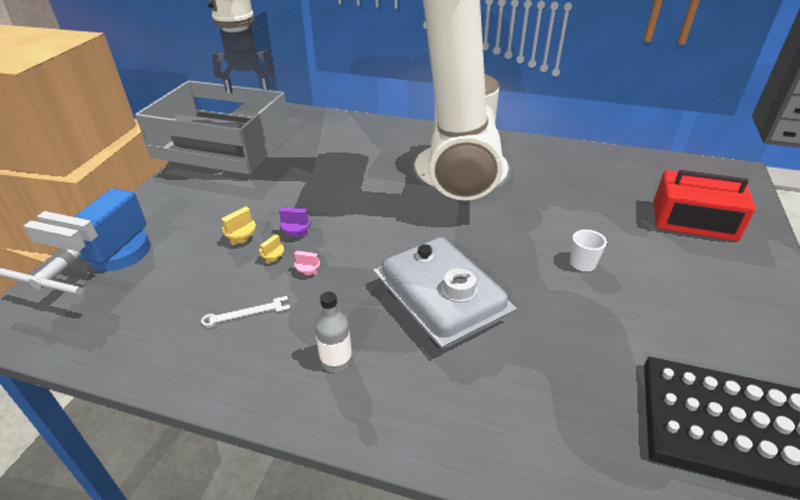

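Run:
```python
from h import *
a=cap("scene");b=cap("side")
A=cv2.resize(a["frame"][150:270,160:300],(800,686))[:, :,::-1]
A=cv2.resize(a["frame"][155:235,160:280],(780,300),interpolation=cv2.INTER_CUBIC) if 0 else cv2.resize(a["frame"][155:225,165:285],(510,298),interpolation=cv2.INTER_CUBIC)
B=cv2.resize(b["frame"][145:215,320:440],(510,298),interpolation=cv2.INTER_CUBIC)
cv2.imwrite("pics/crop.png",np.vstack([A,B])[:,:,::-1])
for n,p in(("scene",a),("side",b)):
    for d in finder.cut_out(p,"cap_bar"):
        m=d["pixels"];ys,xs=np.nonzero(m);print(n,round(d["score"],2),m.sum(),xs.min(),xs.max(),ys.min(),ys.max(),np.median(p["frame"][m],0))
```

```text
scene 0.89 531 178 203 166 194 [214. 176.  88.]
scene 0.87 505 223 248 165 189 [123.  67. 155.]
scene 0.82 305 207 226 188 210 [213. 175.  88.]
scene 0.79 302 236 255 201 219 [230.5 139.5 170.5]
side 0.85 302 379 398 151 173 [185. 159.  71.]
side 0.81 309 382 402 169 194 [137.  68. 176.]
side 0.75 162 342 355 177 194 [221.  142.  175.5]
side 0.74 205 359 374 166 184 [187. 160.  72.]
side 0.26 4635 246 348 199 265 [160. 166. 176.]
```

View pics/crop.png

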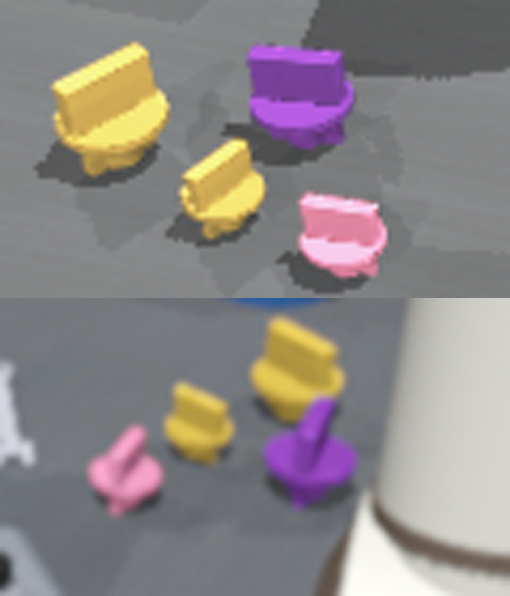

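The crops show four caps in the scene image: large yellow (191,181), purple (236,177), small yellow (218,200) and pink (247,210). The small yellow one is the cap meant, because it's the smaller of the two in brass colour and not pink or purple. The tank has its neck at about (369,222) and the vent plug at (340,198).

```bash
cat >> h.py <<'E'
def rel(X,yaw_vec=None):
    s=sensors.state();R=s["eef_rot"];print("clock",s["clock"],"tcp",s["position"].round(4),"F",s["force"].round(1),"w",round(s["width"],4),"q",s["joint_pos"].round(1))
    print("tool shift mm",(R.T@(np.array(X)-s["position"])*1000).round(1))
    if yaw_vec is not None:
        v=R.T@np.array([*yaw_vec,0.]);print("dir angle in tool frame deg",np.degrees(np.arctan2(v[1],v[0])).round(1))
E
python3 - <<'E'
from h import *
a=cap("scene");w=cap("wrist")
n=ray(a,(369,222),.115);v=ray(a,(340,198),.1175);print("neck",n,"vent",v,np.linalg.norm((n-v)[:2]))
print("bar ends",ray(a,(208.5,198),.056),ray(a,(221.5,190),.056))
s=sensors.state();T=np.linalg.inv(w["camera_from_world"]);R=s["eef_rot"]
print("cam in tool",R.T@(T[:3,3]-s["position"]),(R.T@T[:3,:3]).round(3));print(w["camera_matrix"])
rel([.54,-.32,.25],(0,1))
E
```

```text
neck [0.60638361 0.12341398 0.115     ] vent [0.54102858 0.03415495 0.1175    ] 0.11062754589226056
bar ends [ 0.57198526 -0.33570523  0.056     ] [ 0.52865599 -0.31770213  0.056     ]
cam in tool [ 6.71129893e-02 -1.19838947e-04 -1.79731361e-01] [[-0.001 -0.963 -0.27 ]
 [ 1.    -0.001  0.001]
 [-0.001 -0.27   0.963]]
[[297.19670738   0.         315.57213957]
 [  0.         297.19670738 202.79801994]
 [  0.           0.           1.        ]]
clock 1.2 tcp [ 0.1959 -0.5406  0.1938] F [ 0.2 -0.4  0.4] w 0.0854 q [-77.8   8.6  82.4   0.   89.   -7.7]
tool shift mm [398.6 -90.1 -56.2]
dir angle in tool frame deg -70.1
```

```bash
python3 -m inch '[{"dx":0.03,"dy":-0.025,"dz":-0.01,"rz":-6.9},{"dx":0.061,"dy":-0.05,"dz":-0.02,"rz":-13.8},{"dx":0.092,"dy":-0.075,"dz":-0.03,"rz":-20.7},{"dx":0.122,"dy":-0.1,"dz":-0.04,"rz":-27.6},{"dx":0.153,"dy":-0.125,"dz":-0.05,"rz":-34.5},{"dx":0.183,"dy":-0.15,"dz":-0.056,"rz":-41.4},{"dx":0.214,"dy":-0.175,"dz":-0.056,"rz":-48.3},{"dx":0.244,"dy":-0.2,"dz":-0.056,"rz":-55.2},{"dx":0.275,"dy":-0.225,"dz":-0.056,"rz":-62},{"dx":0.306,"dy":-0.25,"dz":-0.056,"rz":-69},{"dx":0.336,"dy":-0.275,"dz":-0.056,"rz":-76},{"dx":0.367,"dy":-0.3,"dz":-0.056,"rz":-83},{"dx":0.397,"dy":-0.325,"dz":-0.056,"rz":-90},{"dx":0.428,"dy":-0.35,"dz":-0.056,"rz":-97},{"dx":0.458,"dy":-0.375,"dz":-0.056,"rz":-104},{"dx":0.489,"dy":-0.4,"dz":-0.056,"rz":-111},{"dx":0.52,"dy":-0.425,"dz":-0.056,"rz":-118},{"dx":0.55,"dy":-0.45,"dz":-0.056,"rz":-124},{"dx":0.55,"dy":-0.45,"dz":-0.056,"rz":-124}]' 0 40
python3 - <<'E'
from h import *
w=cap("wrist");save(w,"w1.png",s=1.25)
for t in("neck","vent_top","tank"):
    print(t,[(np.round(d["position"],3).tolist(),round(d["score"],2),proj(w,d["position"]).round()[0].tolist()) for d in finder.boxes_of(w,t)])
rel([.6064,.1234,.115],(.8,-.59))
E
```

```text
neck []
vent_top []
tank []
clock 1.4 tcp [ 0.1959 -0.5406  0.1938] F [-0.2 -0.2 -0.4] w 0.0854 q [-77.8   8.6  82.4   0.   89.   -7.7]
tool shift mm [ 612.2 -484.3   78.8]
dir angle in tool frame deg 56.3invalid input
```

View pics/w1.png

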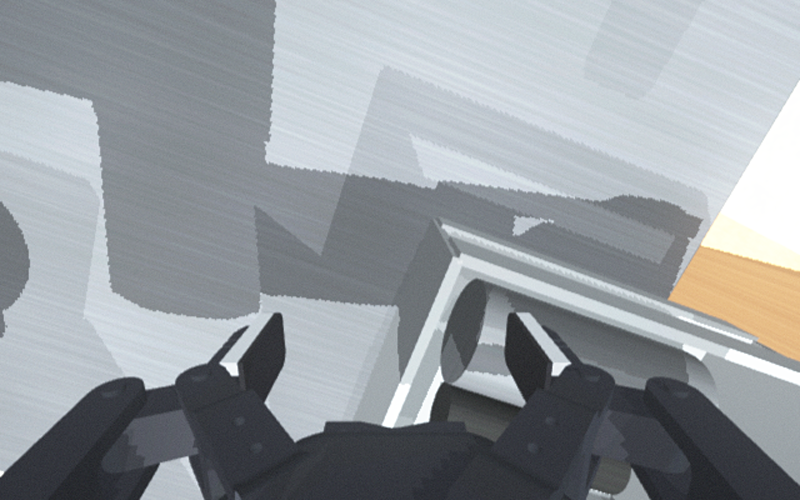

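The call was refused, so the arm hasn't moved and the picture only shows the crate under the start pose. I'll retry with all six keys in every row.

```bash
python3 -m inch '[{"dx":0.03,"dy":-0.025,"dz":-0.01,"rx":0,"ry":0,"rz":-6.9},{"dx":0.061,"dy":-0.05,"dz":-0.02,"rx":0,"ry":0,"rz":-13.8},{"dx":0.092,"dy":-0.075,"dz":-0.03,"rx":0,"ry":0,"rz":-20.7},{"dx":0.122,"dy":-0.1,"dz":-0.04,"rx":0,"ry":0,"rz":-27.6},{"dx":0.153,"dy":-0.125,"dz":-0.05,"rx":0,"ry":0,"rz":-34.5},{"dx":0.183,"dy":-0.15,"dz":-0.056,"rx":0,"ry":0,"rz":-41.4},{"dx":0.214,"dy":-0.175,"dz":-0.056,"rx":0,"ry":0,"rz":-48.3},{"dx":0.244,"dy":-0.2,"dz":-0.056,"rx":0,"ry":0,"rz":-55.2},{"dx":0.275,"dy":-0.225,"dz":-0.056,"rx":0,"ry":0,"rz":-62},{"dx":0.306,"dy":-0.25,"dz":-0.056,"rx":0,"ry":0,"rz":-69},{"dx":0.336,"dy":-0.275,"dz":-0.056,"rx":0,"ry":0,"rz":-76},{"dx":0.367,"dy":-0.3,"dz":-0.056,"rx":0,"ry":0,"rz":-83},{"dx":0.397,"dy":-0.325,"dz":-0.056,"rx":0,"ry":0,"rz":-90},{"dx":0.428,"dy":-0.35,"dz":-0.056,"rx":0,"ry":0,"rz":-97},{"dx":0.458,"dy":-0.375,"dz":-0.056,"rx":0,"ry":0,"rz":-104},{"dx":0.489,"dy":-0.4,"dz":-0.056,"rx":0,"ry":0,"rz":-111},{"dx":0.52,"dy":-0.425,"dz":-0.056,"rx":0,"ry":0,"rz":-118},{"dx":0.55,"dy":-0.45,"dz":-0.056,"rx":0,"ry":0,"rz":-124},{"dx":0.55,"dy":-0.45,"dz":-0.056,"rx":0,"ry":0,"rz":-124}]' 0 40
```

```text
clock: 2.98
position: [0.5615, 0.0751, 0.2489]
eef_rot: [[-0.815, 0.58, -0.001], [0.58, 0.815, 0.002], [0.002, 0.001, -1.0]]
force: [-0.7, -0.5, 0.1]
width: -0.0002
finger_force: 0.0
```

Run:
```python
from h import *
w=cap("wrist");save(w,"w2.png",s=1.25)
for t in("neck","vent_top","vent_plug","tank"):
    print(t,[(np.round(d["position"],3).tolist(),round(d["score"],2),proj(w,d["position"]).round()[0].tolist()) for d in finder.boxes_of(w,t)])
rel([.6064,.1234,.115],(.8,-.59))
```

```text
neck [([0.556, 0.08, 0.08], 0.81, [317.0, 174.0])]
vent_top [([0.525, 0.031, 0.112], 0.94, [264.0, 181.0])]
vent_plug [([0.526, 0.035, 0.108], 0.64, [268.0, 179.0])]
tank [([0.561, 0.084, 0.088], 0.79, [322.0, 176.0]), ([0.538, -0.321, 0.032], 0.4, [98.0, 308.0])]
clock 3.2333 tcp [0.5593 0.0691 0.25  ] F [-0.4 -0.2 -0.1] w -0.0002 q [ -0.8   6.5  78.3  -0.   95.2 -54.6]
tool shift mm [ -5.9  71.6 135. ]
dir angle in tool frame deg -179.8
```

View pics/w2.png

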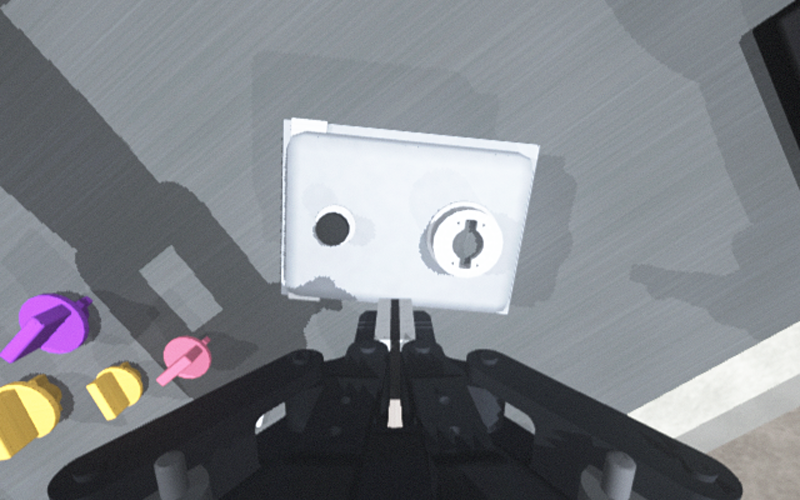

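The wrist view shows the vent plug at (266,182) and the neck at (373,193) in native pixels. The slots run from (375,177) to (370,211).

```bash
cat >> h.py <<'E'
def neck_fit(w,c,r=40,z=.115):
    "rectify the neck's plane at z, 0.25 mm per px, centre c; return image"
    N=r*8;g=np.arange(N)*.25e-3-r*1e-3;X,Y=np.meshgrid(c[0]+g,c[1]+g)
    uv=proj(w,np.c_[X.ravel(),Y.ravel(),np.full(X.size,z)]).astype(np.float32)
    return cv2.remap(w["frame"],uv[:,0].reshape(N,N),uv[:,1].reshape(N,N),cv2.INTER_CUBIC)
E
python3 - <<'E'
from h import *
w=cap("wrist")
n=ray(w,(372.8,192.8),.115);v=ray(w,(266.4,182.4),.1165)
print(n,v,np.linalg.norm((n-v)[:2]), ray(w,(375.2,176.8),.115)-ray(w,(370.4,211.2),.115))
cv2.imwrite("pics/rect.png",np.hstack([neck_fit(w,n),neck_fit(w,v,z=.1165)])[:,:,::-1])
f=w["frame"].astype(int).sum(2)
m=np.zeros(f.shape,bool);m[165:200,250:285]=f[165:200,250:285]<200
ys,xs=np.nonzero(m);print("black",xs.mean(),ys.mean(),m.sum(),xs.min(),xs.max(),ys.min(),ys.max())
rel(v)
E
```

```text
[0.60196974 0.11346345 0.115     ] [0.52429137 0.02754089 0.1165    ] 0.11583012213535211 [-0.02931928  0.02546766  0.        ]
black 281.125 174.875 8 278 283 171 179
clock 3.2833 tcp [0.5594 0.069  0.2501] F [-0.3 -0.3  0.9] w 0.0001 q [ -0.8   6.5  78.3  -0.   95.2 -54.6]
tool shift mm [  3.9 -54.1 133.6]
```

View pics/rect.png

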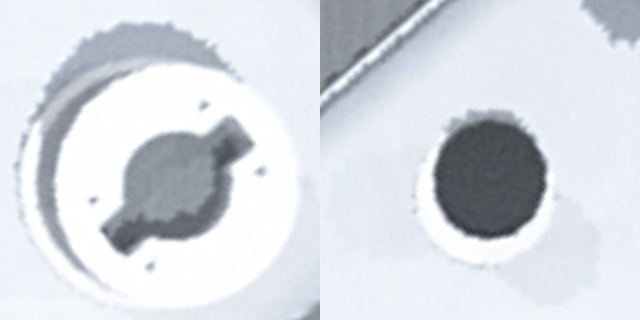

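```bash
python3 -m inch '[{"dx":0.002,"dy":-0.016,"dz":0.03,"rx":0,"ry":0,"rz":2},{"dx":0.004,"dy":-0.033,"dz":0.06,"rx":0,"ry":0,"rz":4},{"dx":0.005,"dy":-0.049,"dz":0.09,"rx":0,"ry":0,"rz":5.6},{"dx":0.005,"dy":-0.049,"dz":0.115,"rx":0,"ry":0,"rz":5.6},{"dx":0.005,"dy":-0.049,"dz":0.122,"rx":0,"ry":0,"rz":5.6},{"dx":0.005,"dy":-0.049,"dz":0.127,"rx":0,"ry":0,"rz":5.6},{"dx":0.005,"dy":-0.049,"dz":0.13,"rx":0,"ry":0,"rz":5.6},{"dx":0.005,"dy":-0.049,"dz":0.133,"rx":0,"ry":0,"rz":5.6},{"dx":0.005,"dy":-0.049,"dz":0.136,"rx":0,"ry":0,"rz":5.6},{"dx":0.005,"dy":-0.049,"dz":0.138,"rx":0,"ry":0,"rz":5.6},{"dx":0.005,"dy":-0.049,"dz":0.138,"rx":0,"ry":0,"rz":5.6}]'
```

```text
clock: 4.2
position: [0.5269, 0.0334, 0.1119]
eef_rot: [[-0.747, 0.665, 0.0], [0.665, 0.747, 0.0], [-0.0, 0.0, -1.0]]
force: [-0.5, -0.1, -0.4]
width: 0.0001
finger_force: 0.0
```

Run:
```python
from h import *
a=cap("scene");b=cap("side");w=cap("wrist")
for p,c in((a,"scene"),(b,"side")): print(c,proj(p,[[.5269,.0334,.112]]))
A=cv2.resize(a["frame"][160:240,290:400],(550,300));B=cv2.resize(w["frame"][100:330,180:460],(550,300))
u=proj(b,[.5269,.0334,.112])[0].astype(int);C=cv2.resize(b["frame"][u[1]-40:u[1]+40,u[0]-30:u[0]+30],(225,300))
D=np.zeros((300,225,3),np.uint8)
cv2.imwrite("pics/v.png",np.vstack([np.hstack([A,C]),np.hstack([B,D])])[:,:,::-1]);rel([.5269,.0334,.112])
```

```text
scene [[341.08743359 196.30931998]]
side [[317.82139406 206.33777473]]
clock 4.35 tcp [0.5269 0.0334 0.1121] F [ 0.9  0.4 -0.1] w -0.0001 q [ -4.7   5.4  95.5   0.   79.  -53.1]
tool shift mm [0.  0.  0.1]
```

View pics/v.png

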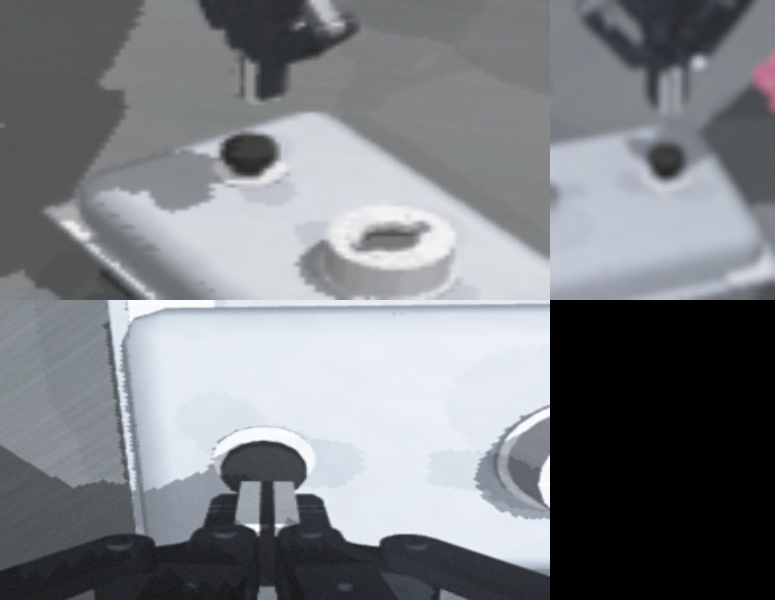

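The pictures show the finger tips still clear above the plug. The tip sits about 10 px above the projected TCP in both the scene and side views, so the visible tips end about 19 mm behind the TCP. I'll go down in small steps and use the force reading.

```bash
for i in 1; do python3 -m inch '[{"dx":0,"dy":0,"dz":0.004,"rx":0,"ry":0,"rz":0},{"dx":0,"dy":0,"dz":0.008,"rx":0,"ry":0,"rz":0},{"dx":0,"dy":0,"dz":0.011,"rx":0,"ry":0,"rz":0},{"dx":0,"dy":0,"dz":0.013,"rx":0,"ry":0,"rz":0},{"dx":0,"dy":0,"dz":0.015,"rx":0,"ry":0,"rz":0}]'; done
```

```text
clock: 4.77
position: [0.5267, 0.0333, 0.0964]
eef_rot: [[-0.747, 0.665, -0.0], [0.665, 0.747, 0.0], [0.0, -0.0, -1.0]]
force: [0.6, 0.6, 0.3]
width: -0.0001
finger_force: 0.0
```

```bash
python3 -m inch '[{"dx":0,"dy":0,"dz":0.001,"rx":0,"ry":0,"rz":0},{"dx":0,"dy":0,"dz":0.002,"rx":0,"ry":0,"rz":0},{"dx":0,"dy":0,"dz":0.003,"rx":0,"ry":0,"rz":0}]'
```

```text
clock: 5.02
position: [0.5268, 0.0333, 0.0938]
eef_rot: [[-0.747, 0.665, 0.0], [0.665, 0.747, 0.0], [0.0, 0.0, -1.0]]
force: [1.0, 0.2, 0.5]
width: 0.0003
finger_force: 0.0
```

```bash
python3 -m inch '[{"dx":0,"dy":0,"dz":0.001,"rx":0,"ry":0,"rz":0},{"dx":0,"dy":0,"dz":0.002,"rx":0,"ry":0,"rz":0}]'|grep -E "pos|force"; python3 -m inch '[{"dx":0,"dy":0,"dz":0.001,"rx":0,"ry":0,"rz":0},{"dx":0,"dy":0,"dz":0.002,"rx":0,"ry":0,"rz":0}]'|grep -E "pos|force"
python3 - <<'E'
from h import *
a=cap("scene");b=cap("side");w=cap("wrist")
A=cv2.resize(a["frame"][160:240,290:400],(412,300));B=cv2.resize(w["frame"][100:330,180:460],(365,300))
u=proj(b,[.5269,.0334,.112])[0].astype(int);C=cv2.resize(b["frame"][u[1]-40:u[1]+40,u[0]-30:u[0]+30],(225,300))
cv2.imwrite("pics/v2.png",np.vstack([np.hstack([A,C]),np.pad(B,((0,0),(0,412+225-365),(0,0)))])[:,:,::-1])
E
```

```text
position: [0.5268, 0.0333, 0.0918]
force: [0.1, 0.2, 0.4]
finger_force: 0.0
position: [0.5267, 0.0333, 0.0897]
force: [-0.3, -0.2, 0.6]
finger_force: 0.0
```

View pics/v2.png

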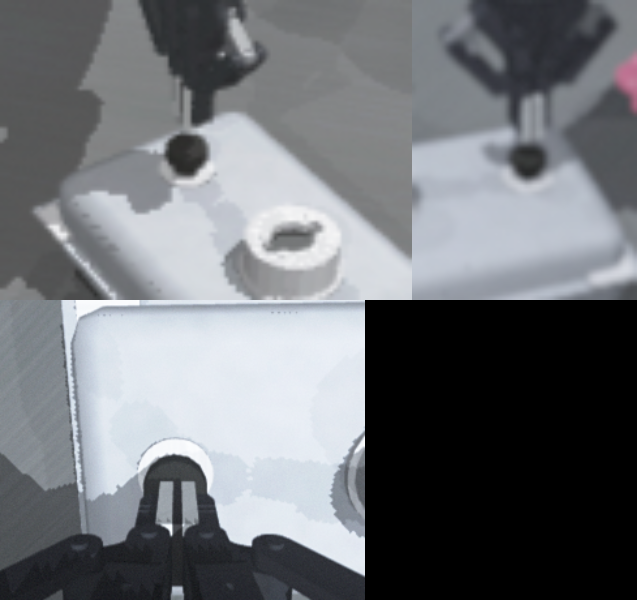

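The tips are now right over the middle of the plug head and almost touching it. I'll keep stepping down.

```bash
for k in 1; do python3 -m inch '[{"dx":0,"dy":0,"dz":0.001,"rx":0,"ry":0,"rz":0},{"dx":0,"dy":0,"dz":0.002,"rx":0,"ry":0,"rz":0}]'|grep -E "pos|force"; done;  python3 -m inch '[{"dx":0,"dy":0,"dz":0.001,"rx":0,"ry":0,"rz":0},{"dx":0,"dy":0,"dz":0.002,"rx":0,"ry":0,"rz":0}]'|grep -E "pos|force"; python3 -m inch '[{"dx":0,"dy":0,"dz":0.001,"rx":0,"ry":0,"rz":0},{"dx":0,"dy":0,"dz":0.002,"rx":0,"ry":0,"rz":0}]'|grep -E "pos|force"
```

```text
position: [0.5268, 0.0333, 0.0878]
force: [-0.3, 0.1, 0.2]
finger_force: 0.0
position: [0.5267, 0.0333, 0.0857]
force: [-0.4, -0.3, 0.2]
finger_force: 0.0
position: [0.5267, 0.0333, 0.0837]
force: [-0.4, 0.2, -0.5]
finger_force: 0.0
```

Run:
```python
from h import *
a=cap("scene");b=cap("side")
for d in (0,.01,.02,.03,.04): print(d,proj(a,[.5269,.0334,.112+d])[0].round(1),proj(b,[.5269,.0334,.112+d])[0].round(1))
for z in(.085,.1095,.1165): print(z,proj(a,[.5268,.0325,z])[0].round(1),proj(b,[.5268,.0325,z])[0].round(1))
A=a["frame"][165:215,315:368];B=b["frame"][180:225,295:342]
cv2.imwrite("pics/v3.png",np.hstack([cv2.resize(A,(424,400),interpolation=cv2.INTER_NEAREST),cv2.resize(B,(376,360),interpolation=cv2.INTER_NEAREST).copy() if 0 else cv2.resize(B,(376,400),interpolation=cv2.INTER_NEAREST)])[:,:,::-1])
```

```text
0 [341.1 196.3] [317.8 206.3]
0.01 [341.2 193.3] [317.8 203.4]
0.02 [341.3 190.2] [317.8 200.3]
0.03 [341.4 187.1] [317.9 197.3]
0.04 [341.5 183.9] [317.9 194.2]
0.085 [340.5 204.3] [318.  214.1]
0.1095 [340.7 197. ] [318.  206.9]
0.1165 [340.8 194.9] [318.  204.8]
```

View pics/v3.png

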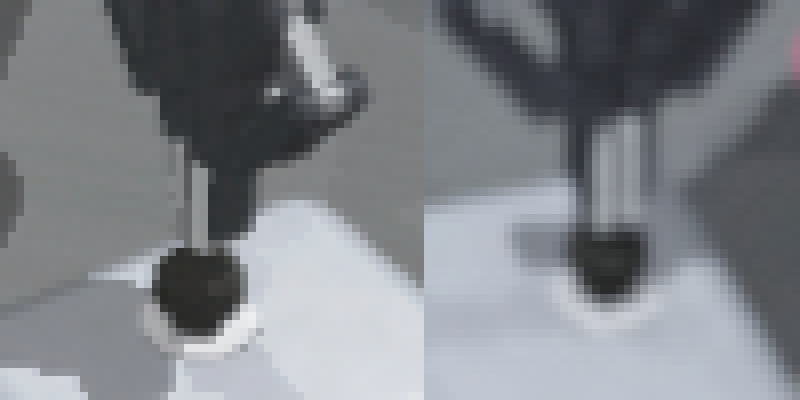

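The tips are still about 8–10 mm above the plug in both views. The plug head spans rows 196–207 in the scene view with the tip at row 196, and in the side view the tip is at row 206. I'll keep going down and let contact decide.

```bash
python3 -m inch '[{"dx":0,"dy":0,"dz":0.002,"rx":0,"ry":0,"rz":0},{"dx":0,"dy":0,"dz":0.004,"rx":0,"ry":0,"rz":0}]'|grep -E "pos|^force";  python3 -m inch '[{"dx":0,"dy":0,"dz":0.001,"rx":0,"ry":0,"rz":0},{"dx":0,"dy":0,"dz":0.002,"rx":0,"ry":0,"rz":0}]'|grep -E "pos|^force"; python3 -m inch '[{"dx":0,"dy":0,"dz":0.001,"rx":0,"ry":0,"rz":0},{"dx":0,"dy":0,"dz":0.002,"rx":0,"ry":0,"rz":0}]'|grep -E "pos|^force";  python3 -m inch '[{"dx":0,"dy":0,"dz":0.001,"rx":0,"ry":0,"rz":0},{"dx":0,"dy":0,"dz":0.002,"rx":0,"ry":0,"rz":0}]'|grep -E "pos|^force"
```

```text
position: [0.5268, 0.0333, 0.0798]
force: [0.2, -0.2, 0.4]
position: [0.5267, 0.0333, 0.0776]
force: [0.2, 0.3, 0.1]
position: [0.5268, 0.0333, 0.0757]
force: [0.4, 0.9, 0.0]
position: [0.5268, 0.0333, 0.0737]
force: [-0.1, 0.6, -0.1]
```

Run:
```python
from h import *
a=cap("scene");b=cap("side")
for p,r,c in((a,range(182,214),range(332,350,1)),(b,range(194,222),range(310,326))):
    print("cols",c[0],c[-1])
    for i in r: print(i," ".join("%3d"%v for v in p["frame"][i,c[0]:c[-1]+1].mean(1)))
```

```text
cols 332 349
182 131 129 119  49  51  51  50  47  50  52  51  50  46  49  49  49  49  49
183 130 130 121  69  50  51  51  49  49  50  50  44  48  52  57  48  48  48
184 129 129 124  88  52  53  51  48  49  49  51  48  51  56  49  48  48  49
185 129 129 130 122  90  81  71  49  50  50  49  49  48  49  49  48  48  48
186 128 128 129 124 119 141  93  53  49  50  49  49  49  48  47  49  47  48
187 128 127 128 128 133 132  50  55  49  51  50  47  48  49  49  49  47  45
188 130 130 129 130 134 131  76  96  65  48  48  52  53  48  49  51  52  69
189 127 127 128 129 132 132  92 147 142  45  47  49  48  48  58  88 100 133
190 128 127 126 123 118 132 106 147 144  49  51  51  49  49  71 124 148 168
191 126 128 127 125 113 113 106 148 143  48  50  52  51  55  89 155 183 193
192 127 127 126 123 113 113 106 148 143  49  51  53  52  54 110 201 206 202
193 129 129 130 130 130 113 106 148 143  49  51  52  52  55 112 204 205 205
194 128 129 129 131 131 112 107 150 143  50  52  52  52  53 112 204 204 205
195 130 132 135 142 145 113 107 150 142  52  49  51  57  60 111 204 205 205
196 138 149 169 165 128
[... 2561 characters left out ...]
  84 122 146 158 167
212 181 192 195 173 134  90  57  41  42  53  79 119 155 175 181 183
213 185 195 201 193 174 142 108  85  90 107 130 157 183 196 194 189
214 181 188 197 201 198 186 169 152 157 172 181 189 199 200 195 188
215 180 182 188 197 202 205 202 194 195 202 205 202 197 192 187 186
216 182 182 183 186 193 202 206 204 202 201 198 193 185 181 183 185
217 188 189 187 186 187 192 196 197 195 190 186 183 182 182 184 186
218 195 194 193 191 191 192 193 194 193 191 189 186 185 186 186 187
219 197 196 196 195 194 194 195 195 196 195 195 192 191 190 189 190
220 197 197 196 196 195 195 194 195 196 197 196 195 194 194 193 192
221 197 196 196 196 196 196 196 195 196 196 197 196 196 195 196 195
```

```bash
python3 -m inch '[{"dx":0,"dy":0,"dz":0.001,"rx":0,"ry":0,"rz":0},{"dx":0,"dy":0,"dz":0.002,"rx":0,"ry":0,"rz":0}]'|grep -E "pos|^force";  python3 -m inch '[{"dx":0,"dy":0,"dz":0.001,"rx":0,"ry":0,"rz":0},{"dx":0,"dy":0,"dz":0.002,"rx":0,"ry":0,"rz":0}]'|grep -E "pos|^force"; python3 -m inch '[{"dx":0,"dy":0,"dz":0.001,"rx":0,"ry":0,"rz":0},{"dx":0,"dy":0,"dz":0.002,"rx":0,"ry":0,"rz":0}]'|grep -E "pos|^force"
```

```text
position: [0.5268, 0.0333, 0.0718]
force: [-0.3, 0.7, -0.3]
position: [0.5268, 0.0333, 0.07]
force: [-1.5, -0.7, 6.1]
position: [0.5268, 0.0333, 0.0681]
force: [-2.4, -0.3, 5.8]
```

Contact came at a TCP height of about 0.0705, with the plug's 6 N. I'll press on to its stop.

```bash
python3 -m inch '[{"dx":0,"dy":0,"dz":0.001,"rx":0,"ry":0,"rz":0},{"dx":0,"dy":0,"dz":0.002,"rx":0,"ry":0,"rz":0},{"dx":0,"dy":0,"dz":0.003,"rx":0,"ry":0,"rz":0}]'|grep -E "pos|^force";  python3 -m inch '[{"dx":0,"dy":0,"dz":0.001,"rx":0,"ry":0,"rz":0},{"dx":0,"dy":0,"dz":0.001,"rx":0,"ry":0,"rz":0}]'|grep -E "pos|^force"; python3 -m inch '[{"dx":0,"dy":0,"dz":0.001,"rx":0,"ry":0,"rz":0},{"dx":0,"dy":0,"dz":0.001,"rx":0,"ry":0,"rz":0}]'|grep -E "pos|^force"
```

```text
position: [0.5268, 0.0333, 0.0651]
force: [-1.8, -0.2, 5.8]
position: [0.5268, 0.0333, 0.0639]
force: [-1.9, -0.3, 2.7]
position: [0.5268, 0.0333, 0.0629]
force: [-2.1, 1.0, 2.8]
```

```bash
python3 -m inch '[{"dx":0,"dy":0,"dz":0.0005,"rx":0,"ry":0,"rz":0},{"dx":0,"dy":0,"dz":0.001,"rx":0,"ry":0,"rz":0}]'|grep -E "pos|^force";  python3 -m inch '[{"dx":0,"dy":0,"dz":0.0005,"rx":0,"ry":0,"rz":0},{"dx":0,"dy":0,"dz":0.001,"rx":0,"ry":0,"rz":0}]'|grep -E "pos|^force"; python3 -m inch '[{"dx":0,"dy":0,"dz":0.0005,"rx":0,"ry":0,"rz":0},{"dx":0,"dy":0,"dz":0.001,"rx":0,"ry":0,"rz":0}]'|grep -E "pos|^force"
```

```text
position: [0.5268, 0.0333, 0.062]
force: [-2.0, -0.1, 6.4]
position: [0.527, 0.0334, 0.0619]
force: [-9.0, 1.8, 24.4]
position: [0.5271, 0.0333, 0.0617]
force: [-14.3, 1.6, 37.1]
```

It met a hard stop (37 N) after about 8.5 mm of travel. I'll back off and check whether the head went down.

```bash
python3 -m inch '[{"dx":0,"dy":0,"dz":-0.01,"rx":0,"ry":0,"rz":0},{"dx":0,"dy":0,"dz":-0.045,"rx":0,"ry":0,"rz":0},{"dx":0,"dy":0,"dz":-0.085,"rx":0,"ry":0,"rz":0},{"dx":0,"dy":0.02,"dz":-0.125,"rx":0,"ry":0,"rz":0},{"dx":0,"dy":0.05,"dz":-0.155,"rx":0,"ry":0,"rz":0},{"dx":0,"dy":0.05,"dz":-0.188,"rx":0,"ry":0,"rz":0},{"dx":0,"dy":0.05,"dz":-0.188,"rx":0,"ry":0,"rz":0},{"dx":0,"dy":0.05,"dz":-0.188,"rx":0,"ry":0,"rz":0}]'|grep -E "pos|^force|clock"
python3 - <<'E'
from h import *
a=cap("scene");b=cap("side");w=cap("wrist")
for p,r,c in((a,range(190,212),range(332,350,1)),(b,range(200,218),range(310,326))):
    print("cols",c[0],c[-1])
    for i in r: print(i," ".join("%3d"%v for v in p["frame"][i,c[0]:c[-1]+1].mean(1)))
for t in("neck","vent_top"):
  for p in(a,b,w): print(t,[(np.round(d["position"],3).tolist(),round(d["score"],2),proj(p,d["position"]).round()[0].tolist()) for d in finder.boxes_of(p,t)])
g=w["frame"].mean(2);m=(g<80).astype(np.uint8);n,l,st,ce=cv2.connectedComponentsWithStats(m)
for s,c in zip(st,ce):
    if 150<s[4]<4000: print(s,c.round(1))
cv2.imwrite("pics/w3.png",w["frame"][:,:,::-1])
rel([.5268,.0333,.11])
E
```

```text
clock: 9.12
position: [0.5608, 0.0709, 0.2493]
force: [0.7, 0.1, -1.2]
cols 332 349
190 130 129 129 129 129 129 130 130 131 132 132 133 133 133 136 142 154 176
191 129 130 129 130 131 130 130 128 129 128 128 131 137 149 169 183 194 206
192 130 128 128 129 129 129 130 130 132 135 141 153 175 188 201 213 217 213
193 131 131 131 132 132 131 132 134 147 168 181 195 205 214 214 216 216 216
194 132 132 132 133 136 141 154 176 187 201 213 216 215 215 215 216 215 216
195 133 134 138 147 166 180 193 206 215 215 215 215 215 214 215 216 216 216
196 141 152 173 186 199 211 216 215 213 214 215 215 215 215 214 214 214 214
197 178 191 203 213 212 207 208 208 207 208 210 212 216 215 214 214 212 214
198 210 214 212 211 197 128  94  65  74 106 137 174 213 216 215 215 214 214
199 213 213 200 122  63  63  64  64  65  65  66  84 147 204 214 215 215 216
200 213 207 159  64  64  64  64  64  64  65  65  65  86 151 206 213 215 216
201 214 202 117  65  64  64  64  65  65  66  66  66  84 149 205 209 215 217
202 214 204  74  63  64  64  65  65  66  65  66  65  75 136 211 216 217 218
203 207 157  67  54  64  65 
[... 1959 characters left out ...]
 0.122, 0.078], 0.96, [293.0, 231.0])]
neck [([0.559, 0.085, 0.083], 0.68, [326.0, 172.0])]
vent_top [([0.547, -0.326, 0.026], 0.58, [218.0, 201.0]), ([0.537, 0.031, 0.1], 0.52, [339.0, 202.0]), ([0.794, -0.065, 0.099], 0.41, [266.0, 266.0])]
vent_top [([0.537, -0.323, 0.027], 0.48, [366.0, 176.0])]
vent_top [([0.526, 0.032, 0.104], 0.76, [270.0, 184.0])]
[ 590    0   50   88 2077] [623.4  29. ]
[260 173  24  25 259] [270.2 186.3]
[104 257  41  34 361] [125.1 271.5]
[ 79 261  20  33 193] [ 90.6 277.1]
[ 40 280  30  33 181] [ 55.4 295.2]
clock 9.5667 tcp [0.5599 0.0705 0.2474] F [-0.8 -0.5 -0.2] w -0.0004 q [ -0.6   6.7  78.4   0.   94.9 -49. ]
tool shift mm [-1.000e-01 -4.970e+01  1.375e+02]
```

```bash
cat >> h.py <<'E'
def tri(obs):
    from scipy.optimize import least_squares
    f=lambda X:np.concatenate([proj(p,X)[0]-uv for p,uv in obs])
    r=least_squares(f,[.55,.05,.1]);return r.x.round(4),r.fun.round(1)
E
python3 - <<'E'
from h import *
a=cap("scene");b=cap("side");w=cap("wrist")
print(tri([(a,(339.3,201.4)),(b,(317.2,209.8)),(w,(270.2,186.3))]))
print(tri([(a,(339.3,201.4)),(w,(270.2,186.3))]),tri([(b,(317.2,209.8)),(w,(270.2,186.3))]))
for p in(a,b): 
    T=np.linalg.inv(p["camera_from_world"]);print("cam",T[:3,3].round(2))
c=[]
for p,(x0,y0,x1,y1),s in((a,(345,200,395,245),8),(b,(255,200,320,260),6),(w,(330,150,420,240),4)):
    c.append(np.pad(cv2.resize(p["frame"][y0:y1,x0:x1],None,fx=s,fy=s,interpolation=cv2.INTER_CUBIC),((0,0),(0,0),(0,0))))
H=max(i.shape[0] for i in c);W=sum(i.shape[1] for i in c)
o=np.zeros((H,W,3),np.uint8);x=0
for i in c:o[:i.shape[0],x:x+i.shape[1]]=i;x+=i.shape[1]
print(o.shape,[i.shape for i in c]);k=min(1,800/W);cv2.imwrite("pics/n.png",cv2.resize(o,None,fx=k,fy=k)[:,:,::-1]);print(k)
E
```

```text
(array([0.5285, 0.0282, 0.0962]), array([-0.4, -0.3,  1.1,  0.1,  0.6,  0. ]))
(array([0.528 , 0.0278, 0.0953]), array([-0.6, -0.2,  0.2, -0.2])) (array([0.5283, 0.0283, 0.097 ]), array([ 1.1, -0.1,  0.4,  0.1]))
cam [1.36 0.24 0.8 ]
cam [0.11 0.75 0.69]
(360, 1150, 3) [(360, 400, 3), (360, 390, 3), (360, 360, 3)]
0.6956521739130435
```

View pics/n.png

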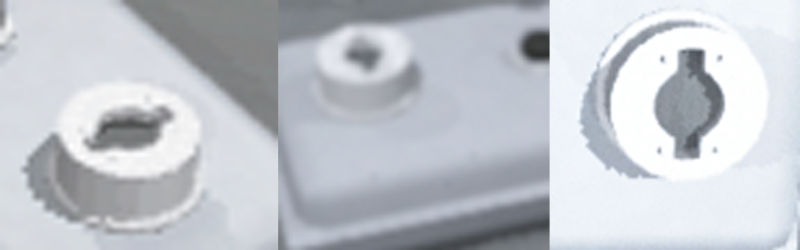

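The neck mouth shows at (368.4,223) in scene, (276,214) in side and (380,187) in wrist, and the slots now run close to vertical in the wrist picture. Triangulating it the same way.

Run:
```python
from h import *
a=cap("scene");b=cap("side");w=cap("wrist")
A=(a,(368.4,223.0));B=(b,(276.1,213.9));C=(w,(380.1,187.4))
print(tri([A,B,C]));print(tri([A,C]),tri([B,C]),tri([A,B]))
P=(a,(339.3,201.4)),(b,(317.2,209.8));print(tri(P))
# slot line in the wrist picture
k=2.783;f=lambda x,y:((x-549.6)/k+330,y/k+150)
n=ray(w,f(691,50),.108);m=ray(w,f(687,157),.108);d=m-n;print("slot",np.degrees(np.arctan2(d[1],d[0])),np.linalg.norm(d))
# bench check: bottle, wrench by cap feet
print("joint",sensors.state()["joint_pos"])
```

```text
(array([0.6073, 0.1206, 0.1116]), array([-0.7,  0.1, -0.6, -0.4, -0. , -0.4]))
(array([0.6074, 0.1206, 0.1122]), array([-0.7, -0.1,  0.2, -0.2])) (array([0.6077, 0.1202, 0.1106]), array([-0.6, -0.2, -0.2, -0.1])) (array([0.6054, 0.1216, 0.1111]), array([-0.2, -0.2, -0.2,  0.2]))
(array([0.5307, 0.0301, 0.097 ]), array([ 0.,  0.,  0., -0.]))
slot -40.445948976882725 0.043370094331965856
joint [-6.33269988e-01  6.66254753e+00  7.83892959e+01  5.73483213e-03
  9.49460786e+01 -4.89609690e+01]
```

```bash
python3 -m inch '[{"dx":-0.023,"dy":-0.028,"dz":0,"rx":0,"ry":0,"rz":-2},{"dx":-0.046,"dy":-0.056,"dz":0,"rx":0,"ry":0,"rz":-4},{"dx":-0.069,"dy":-0.083,"dz":0,"rx":0,"ry":0,"rz":-6},{"dx":-0.092,"dy":-0.111,"dz":0.005,"rx":0,"ry":0,"rz":-8},{"dx":-0.115,"dy":-0.139,"dz":0.01,"rx":0,"ry":0,"rz":-10},{"dx":-0.137,"dy":-0.167,"dz":0.02,"rx":0,"ry":0,"rz":-12},{"dx":-0.16,"dy":-0.194,"dz":0.03,"rx":0,"ry":0,"rz":-14},{"dx":-0.183,"dy":-0.222,"dz":0.04,"rx":0,"ry":0,"rz":-16},{"dx":-0.206,"dy":-0.25,"dz":0.05,"rx":0,"ry":0,"rz":-18},{"dx":-0.229,"dy":-0.278,"dz":0.06,"rx":0,"ry":0,"rz":-19},{"dx":-0.252,"dy":-0.305,"dz":0.067,"rx":0,"ry":0,"rz":-19},{"dx":-0.252,"dy":-0.305,"dz":0.067,"rx":0,"ry":0,"rz":-19},{"dx":-0.252,"dy":-0.305,"dz":0.067,"rx":0,"ry":0,"rz":-19}]' 33 40
python3 - <<'E'
from h import *
a=cap("scene");b=cap("side");w=cap("wrist")
for n,p in(("scene",a),("side",b),("wrist",w)):
    print(n,[(np.round(d["position"],3).tolist(),round(d["score"],2),proj(p,d["position"]).round()[0].tolist()) for d in finder.boxes_of(p,"cap_bar")])
cv2.imwrite("pics/cap.png",w["frame"][:,:,::-1])
hsv=cv2.cvtColor(w["frame"],cv2.COLOR_RGB2HSV);m=cv2.inRange(hsv,(15,90,60),(35,255,255))
n,l,st,ce=cv2.connectedComponentsWithStats(m)
for s,c in zip(st,ce):
    if s[4]>100: print(s,c.round(1))
E
```

```text
clock: 10.95
position: [0.5448, -0.3262, 0.1797]
eef_rot: [[-0.922, 0.388, -0.001], [0.388, 0.922, 0.001], [0.002, 0.0, -1.0]]
force: [0.8, 1.5, 0.9]
width: 0.0281
finger_force: 0.0
scene [([0.442, -0.316, 0.045], 0.89, [236.0, 176.0]), ([0.563, -0.226, 0.029], 0.81, [247.0, 211.0]), ([0.543, -0.326, 0.03], 0.58, [218.0, 200.0]), ([0.794, -0.066, 0.097], 0.32, [266.0, 266.0])]
side [([0.49, -0.426, 0.045], 0.86, [389.0, 163.0]), ([0.558, -0.226, 0.031], 0.57, [349.0, 186.0]), ([0.536, -0.32, 0.026], 0.53, [366.0, 177.0])]
wrist [([0.44, -0.324, 0.032], 0.87, [278.0, 91.0]), ([0.493, -0.431, 0.041], 0.8, [208.0, 178.0]), ([0.536, -0.328, 0.029], 0.76, [311.0, 176.0]), ([0.553, -0.233, 0.026], 0.62, [394.0, 157.0]), ([0.688, -0.268, 0.006], 0.4, [398.0, 261.0])]
[     0      0    640    400 252307] [321.  199.8]
[ 166  145   71   78 3234] [205.6 180.2]
[290 157  25  45 416] [299.5 178.5]
```

Run:
```python
from h import *
w=cap("wrist")
for d in finder.cut_out(w,"cap_bar"):
    m=d["pixels"];ys,xs=np.nonzero(m);
    if abs(xs.mean()-308)<25: print(d["score"],m.sum(),xs.mean(),ys.mean(),xs.min(),xs.max(),ys.min(),ys.max())
# raw picture, every pixel in 2x1
f=w["frame"]
for y in range(148,216,2): print(y," ".join("%3d"%v for v in f[y,278:350:3].mean(1)))
```

```text
0.87 1845 306.26612466124664 177.47046070460704 283 330 153 204
148 179 179 187 186 180 179 183 181 182 182 185 184 187 183 183 188 189 193 192 193 194 189 189 188
150 185 186 184 178 178 181 178 182 181 183 181 187 182 182 181 191 193 192 194 191 188 187 189 191
152 185 180 179 183 183 183 183 183 183 182 185 180 180 184 185 194 192 193 185 186 186 192 185 190
154 179 182 183 183 180 177 183 195 226 231 234 224 200 183 183 189 190 187 184 190 187 191 193 194
156 184 180 187 183 180 151 228 237 237 228 235 242 239 225 181 189 185 187 194 188 188 190 193 192
158 191 183 185 182 123 232 239 219 175 178 179 237 238 240 231 188 190 188 188 189 191 192 190 190
160 190 181 153 123 222 238 222 216 227 229 228 234 234 237 239 231 183 187 187 192 194 190 193 194
162 192 185 143 162 227 210 202 233 240 244 238 234 236 235 236 241 177 176 180 177 185 195 195 195
164 190 177 116 236 223 208 205 230 241 243 239 233 235 235 235 235 230 173 173 177 184 194 192 190
166 188 127 126 241 239 209 204 227 240 243 240 234 235 236 237 235 236 177 178 179 176 184 191 191
168 159 132 207 241 241 204 204 225 
[... 1663 characters left out ...]

202 182 192 195 182 140 170 144 191 201 239 240 241 197 175 177 181 179 181 177 180 182 178 179 176
204 182 186 187 188 194 194 191 192 184 238 241 239 194 193 189 176 176 174 180 177 173 179 180 179
206 181 187 187 189 192 192 190 194 198 223 218 208 193 188 191 187 189 189 178 178 174 178 177 176
208 184 194 189 192 187 192 194 191 189 189 190 190 191 192 193 193 191 194 191 179 173 175 174 181
210 174 192 188 190 197 190 188 187 192 191 190 191 193 192 192 192 194 191 190 187 186 181 177 175
212 190 190 189 196 192 186 189 189 191 191 193 194 192 190 189 189 192 189 187 190 195 188 185 176
214 187 194 188 186 184 191 189 190 188 191 191 192 192 193 193 188 188 191 194 190 187 188 191 188
```

Run:
```python
from h import *
w=cap("wrist")
z=.056
e=ray(w,(303.2,159.5),z),ray(w,(308.4,206),z);c=(e[0]+e[1])/2;d=e[1]-e[0]
print(c,np.linalg.norm(d),np.degrees(np.arctan2(d[1],d[0])))
l,r=ray(w,(300.5,182),z),ray(w,(311,182),z);print("thick",np.linalg.norm(l-r))
dl,dr=ray(w,(283,178),.028),ray(w,(330.5,178),.028);print("disc",(dl+dr)/2,np.linalg.norm(dl-dr), ray(w,(306.5,153),.028))
rel([*c[:2],0],d[:2])
```

```text
[ 0.536895  -0.3327551  0.056    ] 0.049898415097277646 -16.930910474369703
thick 0.010980020161744979
disc [ 0.53682664 -0.33260691  0.028     ] 0.05403029056580182 [ 0.51077438 -0.32177096  0.028     ]
clock 11.4 tcp [ 0.5457 -0.3242  0.1811] F [-0.7  0.2  0.7] w 0.0281 q [ -37.7   16.    74.9    0.    89.  -105. ]
tool shift mm [  4.9 -11.3 181.1]
dir angle in tool frame deg 174.3
```

```bash
python3 -m inch '[{"dx":0.005,"dy":-0.011,"dz":0.02,"rx":0,"ry":0,"rz":-3},{"dx":0.005,"dy":-0.011,"dz":0.06,"rx":0,"ry":0,"rz":-5.7},{"dx":0.005,"dy":-0.011,"dz":0.1,"rx":0,"ry":0,"rz":-5.7},{"dx":0.005,"dy":-0.011,"dz":0.13,"rx":0,"ry":0,"rz":-5.7},{"dx":0.005,"dy":-0.011,"dz":0.145,"rx":0,"ry":0,"rz":-5.7},{"dx":0.005,"dy":-0.011,"dz":0.15,"rx":0,"ry":0,"rz":-5.7},{"dx":0.005,"dy":-0.011,"dz":0.153,"rx":0,"ry":0,"rz":-5.7},{"dx":0.005,"dy":-0.011,"dz":0.153,"rx":0,"ry":0,"rz":-5.7}]'
python3 - <<'E'
from h import *
w=cap("wrist")
f=w["frame"]
for y in range(150,262,4): print(y," ".join("%3d/%2d"%(v.mean(),(v.max()-v.min())//10) for v in f[y,265:365:5].astype(int)))
E
```

```text
clock: 12.07
position: [0.537, -0.3331, 0.0285]
eef_rot: [[-0.956, 0.292, 0.001], [0.292, 0.956, -0.0], [-0.001, -0.0, -1.0]]
force: [-0.5, 0.3, -0.4]
width: 0.028
finger_force: 0.0
150 137/ 1 143/ 1 138/ 1 134/ 0 138/ 1 135/ 1 137/ 1 137/ 1 139/ 1 131/ 1 124/ 0 126/ 1 122/ 1 125/ 0 117/ 1 124/ 1 128/ 1 131/ 1 131/ 1 130/ 1
154 143/ 1 143/ 1 135/ 1 133/ 0 134/ 1 132/ 1 134/ 1 133/ 1 140/ 0 138/ 1 132/ 0 130/ 1 131/ 0 123/ 0 121/ 0 125/ 1 131/ 0 130/ 0 123/ 0 130/ 0
158 141/ 1 137/ 1 134/ 0 128/ 1 135/ 1 133/ 1 137/ 1 137/ 0 131/ 0 133/ 0 137/ 0 140/ 0 139/ 1 142/ 0 130/ 1 121/ 0 125/ 0 127/ 0 129/ 1 141/ 0
162 139/ 0 133/ 0 135/ 0 138/ 1 136/ 0 133/ 0 135/ 0 136/ 0 135/ 0 137/ 0 143/ 0 137/ 1 130/ 0 136/ 1 137/ 0 135/ 0 135/ 0 139/ 0 147/ 1 145/ 0
166 142/ 1 139/ 1 132/ 0 132/ 1 137/ 0 135/ 0 137/ 1 143/ 0 141/ 0 136/ 0 135/ 1 135/ 1 140/ 0 135/ 0 136/ 0 139/ 0 144/ 0 143/ 0 147/ 0 145/ 1
170 142/ 0 132/ 0 137/ 0 137/ 0 140/ 0 138/ 0 137/ 0 133/ 1 137/ 0 135/ 0 139/ 0 134/ 0 139/ 0 138/ 0 137/ 0 138/ 0 132/ 0 143/ 1 146/ 0 147/ 1
174 143/ 1 137/ 0 143/ 0 139/ 0 135/ 0 136/ 0 135/ 0 1
[... 2413 characters left out ...]
38/ 0 162/ 0  46/ 1 180/13 180/13 180/13 168/13 149/12 180/13 183/12 183/12 159/12 216/10 215/10  54/ 2 162/ 0 163/ 0 135/ 0
246  75/ 0  85/ 0 136/ 0 151/ 0  49/ 1 183/13 179/13 180/13 167/13 146/12 161/12 164/12 180/13 158/12 214/11 215/10  45/ 2 163/ 0 160/ 0 140/ 0
250  42/ 1  66/ 0 138/ 0 140/ 0  47/ 1 175/13 179/13 179/13 173/13 145/11 160/12 161/12 161/13 157/12 214/11 215/10  42/ 2 125/ 0 163/ 0 159/ 0
254  44/ 0 135/ 0 131/ 0 110/ 0  45/ 1 180/13 175/13 176/13 178/13 149/11 160/12 160/12 160/12 153/12 214/11 215/11  46/ 1  55/ 1 159/ 0 164/ 0
258  51/ 0 141/ 0 138/ 0  51/ 0  46/ 1 178/13 179/13 177/13 177/13 149/11 160/12 160/12 158/12 155/12 213/11 214/11  46/ 1  47/ 2 161/ 0 162/ 0
```

The bar is parallel to the fingers and sits between them (bar columns 309–330, inner finger edges at about 287 and 345), so it's safe to go down.

```bash
python3 -m inch '[{"dx":0,"dy":0.001,"dz":0.005,"rx":0,"ry":0,"rz":0},{"dx":0,"dy":0.001,"dz":0.01,"rx":0,"ry":0,"rz":0},{"dx":0,"dy":0.001,"dz":0.015,"rx":0,"ry":0,"rz":0},{"dx":0,"dy":0.001,"dz":0.02,"rx":0,"ry":0,"rz":0},{"dx":0,"dy":0.001,"dz":0.024,"rx":0,"ry":0,"rz":0},{"dx":0,"dy":0.001,"dz":0.026,"rx":0,"ry":0,"rz":0}]'|grep -E "pos|^force"
python3 -m inch '[{"dx":0,"dy":0,"dz":0.001,"rx":0,"ry":0,"rz":0},{"dx":0,"dy":0,"dz":0.002,"rx":0,"ry":0,"rz":0}]'|grep -E "pos|^force";python3 -m inch '[{"dx":0,"dy":0,"dz":0.001,"rx":0,"ry":0,"rz":0},{"dx":0,"dy":0,"dz":0.002,"rx":0,"ry":0,"rz":0}]'|grep -E "pos|^force"
```

```text
position: [0.5366, -0.3318, 0.0009]
force: [0.0, 0.5, 0.2]
position: [0.5369, -0.332, -0.0003]
force: [-1.0, 1.5, -0.3]
position: [0.537, -0.332, -0.0021]
force: [0.0, -0.1, 0.2]
```

```bash
python3 -m inch '[{"dx":0,"dy":0,"dz":0.001,"rx":0,"ry":0,"rz":0},{"dx":0,"dy":0,"dz":0.002,"rx":0,"ry":0,"rz":0}]'|grep -E "pos|^force";python3 -m inch '[{"dx":0,"dy":0,"dz":0.001,"rx":0,"ry":0,"rz":0},{"dx":0,"dy":0,"dz":0.002,"rx":0,"ry":0,"rz":0}]'|grep -E "pos|^force";python3 -m inch '[{"dx":0,"dy":0,"dz":0.001,"rx":0,"ry":0,"rz":0},{"dx":0,"dy":0,"dz":0.001,"rx":0,"ry":0,"rz":0}]'|grep -E "pos|^force"
```

```text
position: [0.5369, -0.332, -0.0042]
force: [0.1, 0.3, 0.0]
position: [0.5369, -0.332, -0.0063]
force: [-0.3, -0.3, -0.1]
position: [0.5368, -0.3319, -0.0075]
force: [0.0, 1.0, -1.0]
```

```bash
python3 -m inch '[{"dx":0,"dy":0,"dz":-0.0015,"rx":0,"ry":0,"rz":0},{"dx":0,"dy":0,"dz":-0.0015,"rx":0,"ry":0,"rz":0},{"dx":0,"dy":0,"dz":-0.0015,"rx":0,"ry":0,"rz":0},{"dx":0,"dy":0,"dz":-0.0015,"rx":0,"ry":0,"rz":0},{"dx":0,"dy":0,"dz":-0.0015,"rx":0,"ry":0,"rz":0},{"dx":0,"dy":0,"dz":-0.0015,"rx":0,"ry":0,"rz":0}]' 0 90
```

```text
clock: 13.95
position: [0.5371, -0.3321, -0.0053]
eef_rot: [[-0.956, 0.292, 0.001], [0.292, 0.956, -0.0], [-0.001, -0.0, -1.0]]
force: [-0.6, -0.5, 6.1]
width: 0.0102
finger_force: 88.5
```

The cap is gripped (width 10 mm at 88 N), with its foot 5.3 mm above the TCP. Now I'll lift it and carry it over the neck.

```bash
python3 -m inch '[{"dx":0,"dy":0,"dz":-0.02,"rx":0,"ry":0,"rz":0},{"dx":0,"dy":0,"dz":-0.06,"rx":0,"ry":0,"rz":0},{"dx":0,"dy":0,"dz":-0.1,"rx":0,"ry":0,"rz":0},{"dx":0,"dy":0,"dz":-0.14,"rx":0,"ry":0,"rz":0},{"dx":0.003,"dy":0.02,"dz":-0.165,"rx":0,"ry":0,"rz":2},{"dx":0.008,"dy":0.056,"dz":-0.165,"rx":0,"ry":0,"rz":4},{"dx":0.013,"dy":0.092,"dz":-0.165,"rx":0,"ry":0,"rz":6},{"dx":0.018,"dy":0.128,"dz":-0.165,"rx":0,"ry":0,"rz":8},{"dx":0.024,"dy":0.164,"dz":-0.165,"rx":0,"ry":0,"rz":10},{"dx":0.029,"dy":0.2,"dz":-0.165,"rx":0,"ry":0,"rz":12},{"dx":0.034,"dy":0.236,"dz":-0.165,"rx":0,"ry":0,"rz":14},{"dx":0.039,"dy":0.272,"dz":-0.165,"rx":0,"ry":0,"rz":16},{"dx":0.044,"dy":0.308,"dz":-0.165,"rx":0,"ry":0,"rz":18},{"dx":0.05,"dy":0.344,"dz":-0.165,"rx":0,"ry":0,"rz":20},{"dx":0.055,"dy":0.38,"dz":-0.165,"rx":0,"ry":0,"rz":22},{"dx":0.06,"dy":0.416,"dz":-0.165,"rx":0,"ry":0,"rz":23.6},{"dx":0.065,"dy":0.453,"dz":-0.165,"rx":0,"ry":0,"rz":23.6},{"dx":0.065,"dy":0.453,"dz":-0.165,"rx":0,"ry":0,"rz":23.6},{"dx":0.065,"dy":0.453,"dz":-0.165,"rx":0,"ry":0,"rz":23.6}]'
python3 - <<'E'
from h import *
rel([.607,.1205,.115])
s=sensors.state();print(np.degrees(np.arctan2(s["eef_rot"][1,0],s["eef_rot"][0,0])))
a=cap("scene");b=cap("side");w=cap("wrist")
np.savez("ins.npz",a=a["frame"],b=b["frame"],w=w["frame"])
for p in(a,b): print([(np.round(d["position"],3).tolist(),round(d["score"],2),proj(p,d["position"]).round()[0].tolist()) for d in finder.boxes_of(p,"cap_bar")][:5])
E
```

```text
clock: 15.53
position: [0.6067, 0.1221, 0.1588]
eef_rot: [[-0.762, 0.648, -0.001], [0.648, 0.762, 0.0], [0.001, -0.001, -1.0]]
force: [0.6, -1.6, -1.3]
width: 0.0101
finger_force: 88.1
clock 15.5333 tcp [0.6067 0.1221 0.1588] F [ 0.6 -1.6 -1.3] w 0.0101 q [  4.2  14.6  79.2   0.   86.2 -45.4]
tool shift mm [-1.3 -1.  43.8]
139.59818548890334
[([0.621, 0.119, 0.19], 0.8, [368.0, 201.0]), ([0.506, -0.435, 0.048], 0.8, [190.0, 181.0]), ([0.443, -0.317, 0.041], 0.64, [236.0, 177.0]), ([0.564, -0.227, 0.031], 0.54, [246.0, 210.0])]
[([0.554, -0.225, 0.03], 0.71, [349.0, 187.0]), ([0.491, -0.428, 0.045], 0.69, [389.0, 163.0]), ([0.598, 0.131, 0.188], 0.61, [274.0, 192.0]), ([0.43, -0.306, 0.036], 0.5, [393.0, 184.0])]
```

Run:
```python
from h import *
a=cap("scene");b=cap("side")
out=[]
for p,u,nk in((a,(368,201),(368.4,223)),(b,(274,192),(276.1,213.9))):
    hsv=cv2.cvtColor(p["frame"],cv2.COLOR_RGB2HSV);m=cv2.inRange(hsv,(15,90,50),(35,255,255))
    m[:, :u[0]-30]=0;m[:,u[0]+30:]=0;m[:u[1]-30]=0;m[u[1]+30:]=0
    ys,xs=np.nonzero(m)
    for r in range(ys.min(),ys.max()+1):
        q=xs[ys==r];print(r,(q.min(),q.max(),(q.min()+q.max())/2) if len(q) else "")
    X0=np.array([.6067,.1221,0])
    for z in(.164,.186,.192,.2): print("axis TCP at",z,proj(p,X0+[0,0,z]).round(1)[0])
    print("neck proj",proj(p,[.6067,.1221,.1115]).round(1),proj(p,[.607,.1205,.1115]).round(1),"obs",nk)
    out.append(cv2.resize(p["frame"][u[1]-30:u[1]+50,u[0]-33:u[0]+33],(396,480),interpolation=cv2.INTER_CUBIC))
cv2.imwrite("pics/ins.png",np.hstack(out)[:,:,::-1])
```

```text
187 (np.int64(366), np.int64(367), np.float64(366.5))
188 (np.int64(365), np.int64(379), np.float64(372.0))
189 (np.int64(362), np.int64(379), np.float64(370.5))
190 (np.int64(360), np.int64(379), np.float64(369.5))
191 (np.int64(360), np.int64(379), np.float64(369.5))
192 (np.int64(360), np.int64(379), np.float64(369.5))
193 (np.int64(359), np.int64(379), np.float64(369.0))
194 (np.int64(358), np.int64(379), np.float64(368.5))
195 (np.int64(358), np.int64(380), np.float64(369.0))
196 (np.int64(357), np.int64(380), np.float64(368.5))
197 (np.int64(357), np.int64(381), np.float64(369.0))
198 (np.int64(357), np.int64(381), np.float64(369.0))
199 (np.int64(357), np.int64(381), np.float64(369.0))
200 (np.int64(358), np.int64(381), np.float64(369.5))
201 (np.int64(358), np.int64(380), np.float64(369.0))
202 (np.int64(359), np.int64(380), np.float64(369.5))
203 (np.int64(359), np.int64(379), np.float64(369.0))
204 (np.int64(361), np.int64(378), np.float64(369.5))
205 (np.int64(362), np.int64(377), np.float64(369.5))
206 (np.int64(361), np.int64(374), np.float64(367.5))
207 (np.int64(361), 
[... 1271 characters left out ...]
64(283), np.float64(273.5))
192 (np.int64(265), np.int64(282), np.float64(273.5))
193 (np.int64(267), np.int64(281), np.float64(274.0))
194 (np.int64(269), np.int64(280), np.float64(274.5))
195 (np.int64(270), np.int64(278), np.float64(274.0))
196 (np.int64(271), np.int64(278), np.float64(274.5))
197 (np.int64(272), np.int64(277), np.float64(274.5))
198 (np.int64(273), np.int64(277), np.float64(275.0))
199 (np.int64(274), np.int64(277), np.float64(275.5))
200 (np.int64(275), np.int64(276), np.float64(275.5))
axis TCP at 0.164 [274.1 197.6]
axis TCP at 0.186 [273.6 190.5]
axis TCP at 0.192 [273.4 188.5]
axis TCP at 0.2 [273.2 185.8]
neck proj [[275.4 213.9]] [[275.6 213.6]] obs (276.1, 213.9)
```

View pics/ins.png

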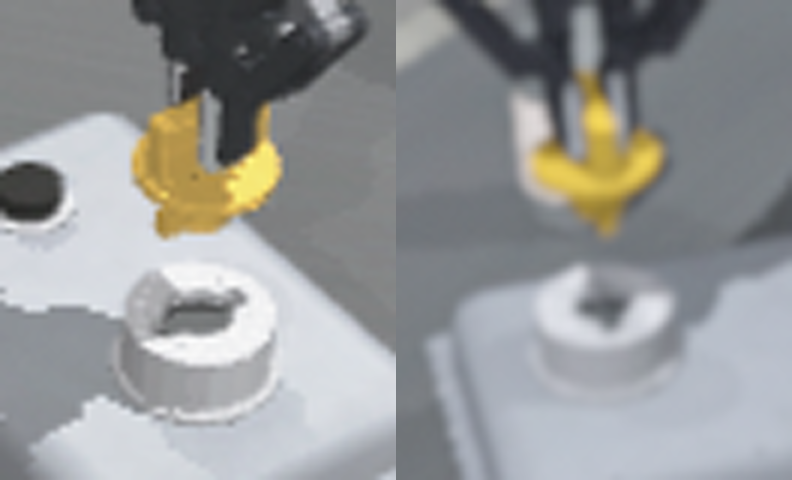

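The picture shows the cap over the neck with its lugs about in line with the slots. The cap's axis is roughly 3 mm off the neck's in +y (scene disc centre 369.2, neck 367.9 before parallax). I'll correct that while lowering, then compare again from close by.

```bash
python3 -m inch '[{"dx":0.001,"dy":0.003,"dz":0.01,"rx":0,"ry":0,"rz":0},{"dx":0.001,"dy":0.003,"dz":0.022,"rx":0,"ry":0,"rz":0},{"dx":0.001,"dy":0.003,"dz":0.032,"rx":0,"ry":0,"rz":0},{"dx":0.001,"dy":0.003,"dz":0.038,"rx":0,"ry":0,"rz":0},{"dx":0.001,"dy":0.003,"dz":0.04,"rx":0,"ry":0,"rz":0},{"dx":0.001,"dy":0.003,"dz":0.04,"rx":0,"ry":0,"rz":0}]'
python3 - <<'E'
from h import *
a=cap("scene");b=cap("side");w=cap("wrist")
z0=np.load("ins.npz")
for n,p,u in(("a",a,(368,211)),("b",b,(274,205))):
    hsv=cv2.cvtColor(p["frame"],cv2.COLOR_RGB2HSV);m=cv2.inRange(hsv,(15,90,50),(35,255,255))
    m[:, :u[0]-30]=0;m[:,u[0]+30:]=0;m[:u[1]-35]=0;m[u[1]+30:]=0
    ys,xs=np.nonzero(m);print([(r,xs[ys==r].min(),xs[ys==r].max()) for r in range(ys.max()-20,ys.max()+1,2)])
    tcp=sensors.state()["position"]
    print("axis",[proj(p,[*tcp[:2],z]).round(1)[0].tolist() for z in(.115,.125,.147,.153)])
# neck rim rows from unobstructed pictures, brightness
print("scene neck rows")
for r in(221,223,225,227,229,231,233): print(r,z0["a"][r,350:388].mean(1).astype(int).tolist())
print("side");
for r in(211,213,215,217,219,221): print(r,z0["b"][r,258:294].mean(1).astype(int).tolist())
E
```

```text
clock: 16.38
position: [0.6078, 0.1232, 0.1184]
eef_rot: [[-0.76, 0.65, -0.001], [0.65, 0.76, 0.0], [0.001, -0.001, -1.0]]
force: [0.4, 0.2, -2.3]
width: 0.0101
finger_force: 88.1
[(204, np.int64(363), np.int64(379)), (206, np.int64(361), np.int64(379)), (208, np.int64(359), np.int64(379)), (210, np.int64(358), np.int64(380)), (212, np.int64(358), np.int64(381)), (214, np.int64(358), np.int64(381)), (216, np.int64(359), np.int64(380)), (218, np.int64(361), np.int64(378)), (220, np.int64(362), np.int64(375)), (222, np.int64(362), np.int64(372)), (224, np.int64(363), np.int64(364))]
axis [[368.7, 222.5], [369.0, 219.4], [369.7, 212.4], [369.8, 210.4]]
[(194, np.int64(272), np.int64(275)), (196, np.int64(272), np.int64(276)), (198, np.int64(272), np.int64(282)), (200, np.int64(264), np.int64(284)), (202, np.int64(263), np.int64(284)), (204, np.int64(263), np.int64(283)), (206, np.int64(265), np.int64(280)), (208, np.int64(269), np.int64(278)), (210, np.int64(271), np.int64(277)), (212, np.int64(273), np.int64(277)), (214, np.int64(275), np.int64(276))]
axis [[274.5, 212.9], [274.3, 209.
[... 1827 characters left out ...]
 210, 223, 225, 224, 223, 218, 206, 191, 178, 159, 134, 116, 123, 159, 193, 209, 215, 220, 224, 216, 192, 159, 137, 131, 133, 137, 147, 162, 179]
217 [182, 181, 181, 180, 178, 175, 172, 181, 199, 210, 216, 219, 220, 219, 217, 215, 207, 191, 181, 188, 202, 209, 209, 206, 200, 186, 166, 144, 133, 133, 136, 151, 173, 185, 190, 192]
219 [176, 176, 175, 175, 178, 181, 177, 166, 163, 169, 176, 183, 190, 196, 200, 202, 203, 200, 196, 193, 190, 184, 174, 164, 155, 146, 139, 135, 132, 135, 146, 170, 186, 191, 191, 192]
221 [176, 176, 176, 175, 180, 186, 184, 171, 162, 162, 164, 167, 169, 170, 170, 169, 169, 168, 167, 166, 164, 162, 158, 157, 154, 148, 142, 141, 147, 153, 161, 175, 185, 187, 188, 189]
```

```bash
python3 -m inch '[{"dx":0,"dy":-0.001,"dz":0.002,"rx":0,"ry":0,"rz":0},{"dx":0,"dy":-0.001,"dz":0.004,"rx":0,"ry":0,"rz":0},{"dx":0,"dy":-0.001,"dz":0.006,"rx":0,"ry":0,"rz":0},{"dx":0,"dy":-0.001,"dz":0.007,"rx":0,"ry":0,"rz":0}]'|grep -E "pos|^force"; python3 -m inch '[{"dx":0,"dy":0,"dz":0.001,"rx":0,"ry":0,"rz":0},{"dx":0,"dy":0,"dz":0.002,"rx":0,"ry":0,"rz":0}]'|grep -E "pos|^force"; python3 -m inch '[{"dx":0,"dy":0,"dz":0.001,"rx":0,"ry":0,"rz":0},{"dx":0,"dy":0,"dz":0.001,"rx":0,"ry":0,"rz":0}]'|grep -E "pos|^force"
```

```text
position: [0.6074, 0.1224, 0.112]
force: [-0.2, 0.2, -1.0]
position: [0.6075, 0.1224, 0.1102]
force: [-0.1, -0.4, -1.7]
position: [0.6074, 0.1224, 0.1091]
force: [0.5, 0.4, -1.6]
```

```bash
python3 -m inch '[{"dx":0,"dy":0,"dz":0.001,"rx":0,"ry":0,"rz":0},{"dx":0,"dy":0,"dz":0.001,"rx":0,"ry":0,"rz":0}]'|grep -E "pos|^force"; python3 -m inch '[{"dx":0,"dy":0,"dz":0.001,"rx":0,"ry":0,"rz":0},{"dx":0,"dy":0,"dz":0.001,"rx":0,"ry":0,"rz":0}]'|grep -E "pos|^force";python3 -m inch '[{"dx":0,"dy":0,"dz":0.001,"rx":0,"ry":0,"rz":0},{"dx":0,"dy":0,"dz":0.001,"rx":0,"ry":0,"rz":0}]'|grep -E "pos|^force"
```

```text
position: [0.6075, 0.1224, 0.1082]
force: [-0.1, -0.2, -1.0]
position: [0.6074, 0.1224, 0.1072]
force: [-0.2, -0.4, -1.4]
position: [0.6075, 0.1224, 0.1062]
force: [1.2, 0.7, -1.7]
```

```bash
python3 -m inch '[{"dx":0,"dy":0,"dz":0.001,"rx":0,"ry":0,"rz":0},{"dx":0,"dy":0,"dz":0.002,"rx":0,"ry":0,"rz":0}]'|grep -E "pos|^force"; python3 -m inch '[{"dx":0,"dy":0,"dz":0.001,"rx":0,"ry":0,"rz":0},{"dx":0,"dy":0,"dz":0.002,"rx":0,"ry":0,"rz":0}]'|grep -E "pos|^force";python3 -m inch '[{"dx":0,"dy":0,"dz":0.001,"rx":0,"ry":0,"rz":0},{"dx":0,"dy":0,"dz":0.002,"rx":0,"ry":0,"rz":0}]'|grep -E "pos|^force"
```

```text
position: [0.6075, 0.1224, 0.1043]
force: [0.3, 0.2, -1.6]
position: [0.6075, 0.1224, 0.1022]
force: [-0.5, 0.2, -2.5]
position: [0.6075, 0.1225, 0.1002]
force: [0.7, 1.1, -1.0]
```

The foot is 9.5 mm into the mouth with no resistance, so the lugs are in the slots. Now I'll push against the spring.

```bash
python3 -m inch '[{"dx":0,"dy":0,"dz":0.001,"rx":0,"ry":0,"rz":0},{"dx":0,"dy":0,"dz":0.003,"rx":0,"ry":0,"rz":0},{"dx":0,"dy":0,"dz":0.004,"rx":0,"ry":0,"rz":0}]'|grep -E "pos|^force"; python3 -m inch '[{"dx":0,"dy":0,"dz":0.001,"rx":0,"ry":0,"rz":0},{"dx":0,"dy":0,"dz":0.003,"rx":0,"ry":0,"rz":0}]'|grep -E "pos|^force";python3 -m inch '[{"dx":0,"dy":0,"dz":0.001,"rx":0,"ry":0,"rz":0},{"dx":0,"dy":0,"dz":0.002,"rx":0,"ry":0,"rz":0},{"dx":0,"dy":0,"dz":0.002,"rx":0,"ry":0,"rz":0}]'|grep -E "pos|^force"
```

```text
position: [0.6076, 0.1224, 0.0962]
force: [0.7, 0.5, 1.6]
position: [0.6076, 0.1225, 0.0936]
force: [-1.1, 0.3, 3.7]
position: [0.6076, 0.1225, 0.0914]
force: [-0.8, 0.9, 4.4]
```

```bash
python3 -m inch '[{"dx":0,"dy":0,"dz":0.001,"rx":0,"ry":0,"rz":0},{"dx":0,"dy":0,"dz":0.002,"rx":0,"ry":0,"rz":0},{"dx":0,"dy":0,"dz":0.002,"rx":0,"ry":0,"rz":0}]'|grep -E "pos|^force"; python3 -m inch '[{"dx":0,"dy":0,"dz":0.0005,"rx":0,"ry":0,"rz":0},{"dx":0,"dy":0,"dz":0.0005,"rx":0,"ry":0,"rz":0}]'|grep -E "pos|^force";python3 -m inch '[{"dx":0,"dy":0,"dz":0.0005,"rx":0,"ry":0,"rz":0},{"dx":0,"dy":0,"dz":0.0005,"rx":0,"ry":0,"rz":0}]'|grep -E "pos|^force"
```

```text
position: [0.6076, 0.1225, 0.0895]
force: [-0.9, -0.7, 7.0]
position: [0.6077, 0.1225, 0.0892]
force: [-1.2, -0.1, 5.9]
position: [0.6076, 0.1225, 0.0887]
force: [-1.2, 0.3, 6.3]
```

```bash
python3 -m inch '[{"dx":0,"dy":0,"dz":0.0005,"rx":0,"ry":0,"rz":0},{"dx":0,"dy":0,"dz":0.0005,"rx":0,"ry":0,"rz":0}]'|grep -E "pos|^force"; python3 -m inch '[{"dx":0,"dy":0,"dz":0.0005,"rx":0,"ry":0,"rz":0},{"dx":0,"dy":0,"dz":0.0005,"rx":0,"ry":0,"rz":0}]'|grep -E "pos|^force"
```

```text
position: [0.6077, 0.1224, 0.0886]
force: [-2.4, -0.2, 10.5]
position: [0.6078, 0.1225, 0.0885]
force: [-4.2, -0.2, 15.0]
```

It's at the stop (TCP height 0.0887, about 15 N). I'll turn it clockwise (+rz) in stages and watch the side forces.

```bash
python3 -m inch '[{"dx":0,"dy":0,"dz":0,"rx":0,"ry":0,"rz":5},{"dx":0,"dy":0,"dz":0,"rx":0,"ry":0,"rz":10},{"dx":0,"dy":0,"dz":0,"rx":0,"ry":0,"rz":15},{"dx":0,"dy":0,"dz":0,"rx":0,"ry":0,"rz":20},{"dx":0,"dy":0,"dz":0,"rx":0,"ry":0,"rz":25},{"dx":0,"dy":0,"dz":0,"rx":0,"ry":0,"rz":25}]'|grep -E "pos|^force|eef"; python3 -c "
from h import *
s=sensors.state();print(s['wrist_torque'].round(2),s['width'],s['force'].round(1))"
```

```text
position: [0.6076, 0.1228, 0.0882]
eef_rot: [[-0.408, 0.913, 0.001], [0.913, 0.408, 0.001], [0.0, 0.001, -1.0]]
force: [-5.5, 2.0, 14.2]
[ 0.14  0.95 -0.03] 0.010679555338915977 [-5.5  2.  14.2]
```

```bash
python3 -m inch '[{"dx":0,"dy":0,"dz":0,"rx":0,"ry":0,"rz":5},{"dx":0,"dy":0,"dz":0,"rx":0,"ry":0,"rz":10},{"dx":0,"dy":0,"dz":0,"rx":0,"ry":0,"rz":15},{"dx":0,"dy":0,"dz":0,"rx":0,"ry":0,"rz":20},{"dx":0,"dy":0,"dz":0,"rx":0,"ry":0,"rz":25},{"dx":0,"dy":0,"dz":0,"rx":0,"ry":0,"rz":30},{"dx":0,"dy":0,"dz":0,"rx":0,"ry":0,"rz":30}]'|grep -E "pos|^force|eef"; python3 -c "
from h import *
s=sensors.state();print(s['wrist_torque'].round(2),s['width'],s['force'].round(1))"
```

```text
position: [0.6083, 0.1229, 0.0883]
eef_rot: [[0.103, 0.995, 0.002], [0.995, -0.103, 0.001], [0.001, 0.002, -1.0]]
force: [0.7, 3.6, 10.2]
[ 0.3  -0.16  0.12] 0.010547466146575998 [ 0.7  3.6 10.2]
```

```bash
python3 -m inch '[{"dx":0,"dy":0,"dz":0,"rx":0,"ry":0,"rz":5},{"dx":0,"dy":0,"dz":0,"rx":0,"ry":0,"rz":10},{"dx":0,"dy":0,"dz":0,"rx":0,"ry":0,"rz":15},{"dx":0,"dy":0,"dz":0.0003,"rx":0,"ry":0,"rz":20},{"dx":0,"dy":0,"dz":0.0003,"rx":0,"ry":0,"rz":25},{"dx":0,"dy":0,"dz":0.0003,"rx":0,"ry":0,"rz":29},{"dx":0,"dy":0,"dz":0.0003,"rx":0,"ry":0,"rz":29}]'|grep -E "pos|^force|eef"; python3 -c "
from h import *
s=sensors.state();print(s['wrist_torque'].round(2),s['width'],s['force'].round(1))"
python3 -m inch '[{"dx":0,"dy":0,"dz":0,"rx":0,"ry":0,"rz":2},{"dx":0,"dy":0,"dz":0,"rx":0,"ry":0,"rz":4},{"dx":0,"dy":0,"dz":0,"rx":0,"ry":0,"rz":4}]'|grep -E "pos|^force|eef"; python3 -c "
from h import *
s=sensors.state();print(s['wrist_torque'].round(2),s['width'],s['force'].round(1))"
```

```text
position: [0.609, 0.1224, 0.0884]
eef_rot: [[0.571, 0.821, 0.004], [0.821, -0.571, 0.0], [0.002, 0.003, -1.0]]
force: [5.1, 2.2, 11.9]
[-0.06 -0.7   0.23] 0.010333029108671789 [ 5.1  2.2 11.9]
position: [0.609, 0.1224, 0.0884]
eef_rot: [[0.625, 0.78, 0.004], [0.78, -0.625, 0.0], [0.003, 0.003, -1.0]]
force: [7.4, 1.4, 10.8]
[-0.28 -0.96  0.21] 0.010481940260827563 [ 7.4  1.4 10.8]
```

```bash
for i in 1 ; do python3 -m inch '[{"dx":0,"dy":0,"dz":0,"rx":0,"ry":0,"rz":1.5},{"dx":0,"dy":0,"dz":0,"rx":0,"ry":0,"rz":3},{"dx":0,"dy":0,"dz":0,"rx":0,"ry":0,"rz":3}]'|grep -E "pos|eef"; python3 -c "
from h import *
s=sensors.state();print(s['wrist_torque'].round(2),s['width'],s['force'].round(1))";done
python3 -m inch '[{"dx":0,"dy":0,"dz":0,"rx":0,"ry":0,"rz":1.5},{"dx":0,"dy":0,"dz":0,"rx":0,"ry":0,"rz":3},{"dx":0,"dy":0,"dz":0,"rx":0,"ry":0,"rz":3}]'|grep -E "pos|eef"; python3 -c "
from h import *
s=sensors.state();print(s['wrist_torque'].round(2),s['width'],s['force'].round(1))"
```

```text
position: [0.6091, 0.1223, 0.0884]
eef_rot: [[0.665, 0.747, 0.004], [0.747, -0.665, -0.0], [0.003, 0.003, -1.0]]
[-0.37 -1.06  0.23] 0.010697214825123655 [ 7.2  0.2 11.1]
position: [0.6091, 0.1223, 0.0884]
eef_rot: [[0.703, 0.711, 0.004], [0.711, -0.703, -0.0], [0.003, 0.003, -1.0]]
[-0.43 -1.07  0.49] 0.010521762731493092 [ 6.2 -1.1 10.7]
```

```bash
python3 -m inch '[{"dx":0,"dy":0,"dz":0,"rx":0,"ry":0,"rz":1},{"dx":0,"dy":0,"dz":0.0003,"rx":0,"ry":0,"rz":2},{"dx":0,"dy":0,"dz":0.0003,"rx":0,"ry":0,"rz":2}]'|grep -E "pos|eef"; python3 -c "
from h import *
s=sensors.state();print(s['wrist_torque'].round(2),s['width'],s['force'].round(1),s['clock'],s['finger_force'])"
```

```text
position: [0.6093, 0.1222, 0.0884]
eef_rot: [[0.727, 0.687, 0.005], [0.687, -0.727, -0.0], [0.003, 0.003, -1.0]]
[-0.65 -1.06  0.66] 0.010489320654831415 [ 7.3 -1.3 12.9] 22.45 99.96734813408693
```

The torque climbs sharply at the quarter turn (0.23 to 0.66 N m), and the cap is held down on its stop with 13 N. Handing in.

```bash
python3 -c "
from h import *
print(ticket.job_done())"
```

```text
the job is handed in; nothing more can be done
None
```

I pressed the vent plug to a hard stop, then put the small brass cap in the neck, pushed it down to its stop and turned it a quarter turn clockwise to its stop. I handed the job in with the gripper still holding it there, but the plug's top measured about 15 mm above the tank top, not the stated 24.5 mm, so I judged it home by the stop and about 8.5 mm of travel; nothing came near the wrench, bottle or cup, though I took no final picture.

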